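Clip a clock back cover into the slanted spring-clip rack

ROBOT

A 6-joint arm with a two-finger parallel gripper is mounted at the origin on the work surface. World frame = base frame: x ahead of the robot, y to its left, z up, the work surface at z = 0. Lengths are in mm, angles in rad, forces in N, time in s.
With the tool pointing down it reaches from about 300 to 875 mm from the base axis. Payload 4.2 kg.
Tool frame: the origin (TCP) lies on the centre line of the jaws, within the pads' length; the fingertips stand 11 mm ahead of it and the grasp point (between the pads) lies 8 mm behind it; z points along the fingers, y is the line along which they close (so a half turn about z gives the same grasp; the last joint's range is limited). The gripper opens to 85 mm and grips with 20 to 120 N. Pads are 22 mm wide; open, the fingers measure 114 mm over their backs; the gripper's body (76 mm by 85 mm) begins 54 mm behind the grasp point. The pads swing forward as they close: fully open they stand 13 mm farther back than shut.
Start: joints at [-1.223, 0.32, 1.565, -0, 1.257, -0.02], TCP at [206.752, -536.557, 242.338] pointing down, gripper open.
Joint ranges: [-3.11, 3.11], [-0.84, 2.01], [0.21, 2.61], [-1.34, 4.49], [0.05, 2.63], [-2.56, 2.56]. Speed limits (rad/s): [2.57, 2.57, 3.14, 3.14, 3.14, 3.14].

INTERFACE

Orientations are given as a unit quaternion [x, y, z, w].
In Python, from rig import env gives the robot as it stands.
- The arm moves only by the tool arm_command, never from a script. Its argument "steps" is a list of rows, each a list of 6 numbers: the shift along the tool's x, y, z in units of 0.04 m (1.0 is 0.04 m), then the turn, a rotation vector about the tool's x, y, z in units of 4 degrees (1.0 is 4 degrees). In form: [[tx, ty, tz, rx, ry, rz], ...]. A call has 1 to 5 rows; each row shifts and turns the commanded pose from where the row before left it, along the tool's axes as they then stand; what a row does not reach is not made up. A row lasts 1/12 s, in which the tool goes at most 41.7 mm and 7.16 degrees, less where a joint would pass 70% of its speed; a pose out of reach is approached as far as the arm can. A call with a number of a shift or a turn outside -1 to 1 is refused whole. A call with a gripper value outside its range is refused whole. "grip" is the opening, from 0 (shut) to 1 (fully open), set as the call begins (left out, the last holds). The fingers move at their own pace and stop on an object; "newtons" is the grip in N (left out, the last holds). Time passes only in rows, so rows that do not move let the fingers close. It gives the time, the measured TCP pose, the force, the opening and the grip force at its end, in the units of the state.
- env.sense(): the state, without advancing time (a new reading comes with each control period).
- env.snapshot(name): name is "scene" or "top"; returns a dict with "color" (400x640x3 uint8, red, green, blue), "z_map" (400x640 float32, mm along the optical axis (not along the pixel's ray), 0 where there is no reading), "mtx" (3x3 intrinsics, pixels), "rvec" (rotation vector, rad) and "tvec" (3), from world to camera coordinates, as OpenCV has them. Camera axes: x right, y down, z forward; pixel columns grow to the right and rows downward; lengths in mm; the calibration is good to about 2 mm. A picture is of the moment at which its call begins.
- env.finish_job(): hands the job in; it is judged then, once.
The state is a dict: "clock": time; "qpos": joint angles; "joint_velocities": joint speeds; "tau": joint torques, N m; "ee_pos": TCP position; "tcp_rot": TCP orientation; "force": force on the tool from outside, world axes, zero at the start; "ft_torque": the same for the moment, N m; "opening": finger opening in mm; "grasp_force": force on a finger pad.
Only numpy, scipy, OpenCV 4.12 (cv2) and the standard library are available. Lean on these libraries where they do the work, as an engineer would, in place of code of your own. Each camera call takes 0.05 s, during which the arm holds its last target. There are 200 camera calls.

TASK

Take the loose aluminium clock cover out of the wooden block where it stands upright and put it, the same edge down, into the empty slanted spring-clip rack. Press it straight down the slot past the spring until it clips and sits fully home on the slot's floor, then let go. Leave the small things lying around them where they are.

Things in the scene. Friction and masses are not known exactly. Their poses are not given: they have to be found in the camera images.
- cover_mid (a point): Centre of the loose clock cover, a flat aluminium panel 70 mm wide (its y), 80 mm tall (its z, upright at the start) and 9 mm thick (its x), about 120 g; front and back are alike. Each face has a level groove 2.5 mm deep across its full width, from 15 to 27 mm above the lower edge. It starts standing upright and loose in the wooden block, its upper 48 mm free.
- cover_foot (a point): Middle of the cover's lower edge, 40 mm below its centre along its z.
- cover: The loose cover itself; origin at the middle of its lower edge, axes as for its centre.
- block: Fixed wooden parking block, 70 x 110 mm and 32 mm tall, origin under its centre. Its slot lies along its y, 76 mm long, 13 mm wide, floor 8 mm up; the cover's yaw is the block's.
- rack_slot: Slot of the empty rack. Origin: middle of its floor, 30 mm above the bench. z: up along the slot, leaning 30 degrees from vertical towards the side of its plain wall, here about to the robot's right; y: level, along the slot's width; x: across it, towards the spring. A cover is home when its foot is at the origin and its axes agree (or turned half round z); its top edge is then at z = 80 mm, 6 mm out of the slot.
- mouth (a point): Middle of the slot's mouth, 74 mm up the slot from its floor. Rigid wall: face at x = -4.5 mm of the slot, 6 mm thick, 88 mm wide, rim at z = 74 mm. Cheeks at y = +-37 mm, 6 mm thick, reaching to x = 26 mm, flared outward at the top (z 66 to 77 mm).
- nose (a point): Nose of the sprung steel leaf facing the wall, 19 mm up the slot. The leaf is 44 mm wide, hangs from a 6 mm pin at x = 18, z = 66 mm of the slot and slants in to the nose, which leaves 5 mm free. It touches a descending cover when the foot is at about z = 30 mm, resists most (steady 13 to 23 N of push) from 25 to 4 mm, then snaps into the groove. A cover let go part-way stays, lying on the wall.
- rack: Fixed grey stand of the empty rack, base 115 x 100 x 12 mm, whole about 105 mm tall; origin under the centre of its base. The slot's floor lies 22 mm ahead (+x of the stand) and 30 mm up.
- fullrack: A rack just like it, already full: a cover, fixed in it, fills its slot and stands 6 mm out. Origin under the centre of its base.
- loupe: Bystander: black eyeglass loupe, 34 mm across, 34 mm tall, standing; origin under its centre.
- jar: Bystander: small glass jar with black lid, 28 mm across, 36 mm tall; origin under its centre.
- dial: Bystander: round steel dial disc with a hub, 38 mm across, 9 mm tall; origin under its centre.
- holder: Bystander: black movement-holder ring, 40 mm across, 14 mm tall; origin under its centre.

How it is judged:
By the outcome, as a careful person would: the job done as asked, in the order asked, and still so for the second after the job is handed in, with the robot touching nothing.
It also fails if it takes over 40 s, if anything falls off the work surface, if the arm or the gripper's body presses on something with over 40 N, if the wrist force passes 120 N, or if a joint passes its speed limit or range.

## Working session

There is one attempt and no reset: what is moved stays moved. The work goes in short steps, Python scripts to look and compute and a tool call to move; the robot and the scene stay as the last step left them, time stands still between calls to the robot, and variables do not carry over. Pictures are saved under pics/ and viewed, at most 10 in all, crops included, and the job is handed in when it is done.

Besides the shell and the picture viewer there is one more tool, called after "Request:" as name([rows], argument=value, ...), one row to a line, values as JSON. arm_command: Moves the arm, as the interface text tells. Its arguments: {"type":"object","properties":{"steps":{"type":"array","items":{"type":"array","items":{"type":"number"}}},"grip":{"type":"number"},"newtons":{"type":"number"}},"required":["steps"]}

```bash
ls; mkdir -p pics
cat > h.py <<'E'
import numpy as np,cv2
from rig import env
from scipy.spatial.transform import Rotation as R
def snap(n):
    s=env.snapshot(n); s['R']=cv2.Rodrigues(np.array(s['rvec'],float))[0]; s['t']=np.array(s['tvec'],float).ravel()
    K=np.array(s['mtx']); v,u=np.mgrid[:400,:640]; z=s['z_map']
    P=np.stack([(u-K[0,2])/K[0,0]*z,(v-K[1,2])/K[1,1]*z,z],-1)
    s['P']=(P-s['t'])@s['R']; s['P'][z==0]=np.nan
    return s
E
python3 - <<'E'
from h import *
for n in('scene','top'):
    s=snap(n); cv2.imwrite(f'pics/{n}0.png',s['color'][...,::-1]); np.save(n+'0.npy',s['P']); print(n,-s['R'].T@s['t'],s['mtx'])
print(env.sense())
E
```

```text
pics
scene [1074.3047988   265.95386078  479.50244254] [[383.39071056   0.         323.44368817]
 [  0.         383.39071056 201.92082075]
 [  0.           0.           1.        ]]
top [501.96204215   8.49903388 917.23605111] [[475.11329347   0.         321.12642071]
 [  0.         475.11329347 194.40291372]
 [  0.           0.           1.        ]]
{'clock': 0.1, 'qpos': array([-1.22302098e+00,  3.20256879e-01,  1.56555719e+00,  1.82060772e-05,
        1.25742808e+00, -1.99906803e-02]), 'joint_velocities': array([-0.00162104, -0.00197273, -0.00202752,  0.00098894,  0.0003982 ,
       -0.00098749]), 'tau': array([-3.97497242e-04, -4.16408622e+01, -2.34704214e+01, -2.61431290e-05,
        4.84824210e-03, -4.77705512e-06]), 'ee_pos': array([ 206.60000274, -536.15713443,  241.54966656]), 'tcp_rot': array([ 9.83141283e-01,  1.82845665e-01, -1.26024055e-04, -8.15108005e-04]), 'force': array([-1.20614889,  0.35032995,  0.07217568]), 'ft_torque': array([0.05440616, 0.01566417, 0.00260761]), 'grasp_force': 0.0, 'opening': 85.18139951686744}
```

View pics/scene0.png

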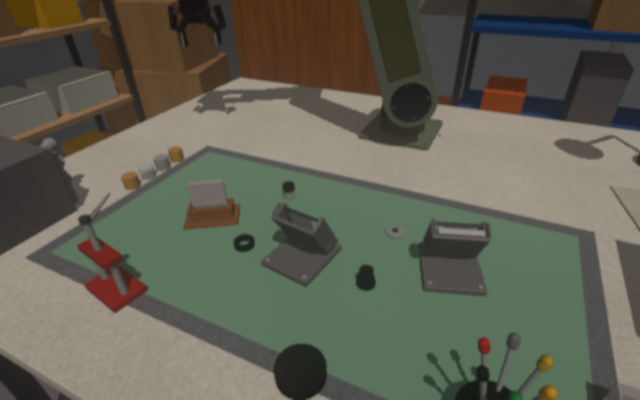

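View pics/top0.png

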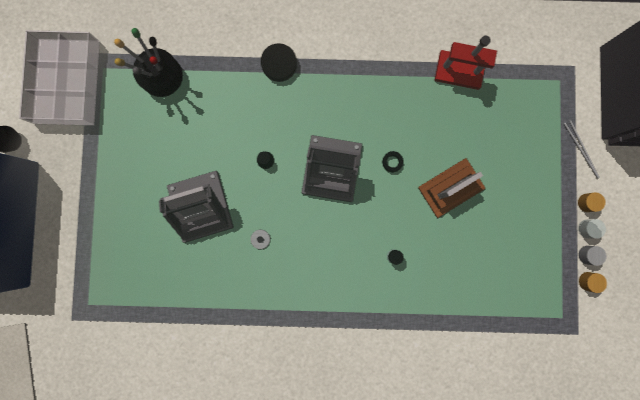

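Run:
```python
from h import *
t=cv2.imread('pics/top0.png'); s=cv2.imread('pics/scene0.png')
a=cv2.resize(t[120:220,290:410],None,fx=4,fy=4,interpolation=cv2.INTER_CUBIC)
b=cv2.resize(t[145:225,405:500],None,fx=4,fy=4,interpolation=cv2.INTER_CUBIC)
c=cv2.resize(s[165:290,175:355],None,fx=4,fy=4,interpolation=cv2.INTER_CUBIC)[:,:]
im=np.zeros((600,800,3),np.uint8); 
im[:320,:384]=cv2.resize(t[125:205,290:386],None,fx=4,fy=4,interpolation=3)
im[:320,400:780]=b
im[330:,:400]=cv2.resize(s[195:285,255:355],(400,270))
im[330:,410:800]=cv2.resize(s[170:235,175:265],(390,270))
cv2.imwrite('pics/crop0.png',im)
for n in('top','scene'):
    P=np.load(n+'0.npy').reshape(-1,3)
    P=P[np.isfinite(P).all(1)]
    for nm,(x0,x1,y0,y1) in dict(block=(430,620,-370,-170),rack=(460,650,-110,50)).items():
        m=(P[:,0]>x0)&(P[:,0]<x1)&(P[:,1]>y0)&(P[:,1]<y1)
        Q=P[m]
        print(n,nm)
        for z0,z1 in((-5,5),(8,16),(26,38),(45,60),(60,80),(80,87),(86,94),(94,102),(102,115)):
            q=Q[(Q[:,2]>z0)&(Q[:,2]<z1)]
            if len(q)>5 and z0>0:
                (c,wh,an)=cv2.minAreaRect(q[:,:2].astype(np.float32)); print(z0,z1,len(q),np.round(q.mean(0)),np.round(c),np.round(wh),round(an,1))
```

```text
top block
8 16 634 [ 577. -227.   10.] [ 552. -247.] [145. 132.] 23.0
26 38 694 [ 587. -235.   33.] [ 590. -239.] [41. 91.] 32.9
45 60 29 [ 586. -228.   53.] [ 590. -239.] [ 8. 70.] 32.6
60 80 41 [ 585. -227.   71.] [ 593. -236.] [ 8. 69.] 39.7
80 87 19 [ 585. -231.   84.] [ 588. -238.] [ 9. 65.] 32.8
86 94 213 [ 589. -239.   89.] [ 590. -240.] [ 9. 70.] 32.7
top rack
8 16 262 [587. -14.  13.] [576. -34.] [139. 167.] 7.1
26 38 478 [588.  -3.  33.] [589.  -4.] [87. 42.] 81.0
45 60 223 [605.  -6.  53.] [598.  -5.] [85. 42.] 82.3
60 80 394 [619.  -8.  72.] [610.  -6.] [86. 49.] 81.9
80 87 182 [627.  -9.  83.] [619.  -8.] [86. 40.] 82.3
86 94 278 [637. -10.  90.] [624.  -8.] [87. 44.] 81.4
94 102 260 [621.  -8.  99.] [623.  -8.] [92. 36.] 81.2
102 115 65 [620.  -7. 105.] [619.  -8.] [91. 27.] 85.9
scene block
8 16 150 [ 596. -212.   11.] [ 588. -205.] [54. 87.] 70.3
26 38 402 [ 595. -229.   31.] [ 593. -237.] [42. 90.] 33.2
45 60 222 [ 594. -236.   52.] [ 594. -236.] [ 8. 71.] 36.7
60 80 312 [ 594. -236.   70.] [ 594. -236.] [11. 70.] 38.0
80 87 138 [ 593. -237.   84.] [ 591. -238.] [12. 70.] 30.7
86 94 101 [ 591. -238.   87.] [ 591. -238.] [12. 68.] 32.1
scene rack
8 16 1145 [624.  -7.  11.] [611. -30.] [ 78. 160.] 0.2
26 38 141 [607.  17.  32.] [611.   3.] [38. 94.] 16.2
45 60 203 [617.  12.  53.] [607.  -5.] [89. 46.] 82.9
60 80 441 [622.   1.  71.] [615.  -5.] [89. 52.] 82.6
80 87 184 [627.  -2.  83.] [624.  -6.] [87. 44.] 83.9
86 94 338 [634.  -6.  90.] [626.  -7.] [90. 40.] 81.7
94 102 239 [621.  -9.  98.] [624.  -8.] [94. 31.] 82.3
102 115 26 [622.  -6. 103.] [620.  -6.] [91. 16.] 83.7
```

View pics/crop0.png

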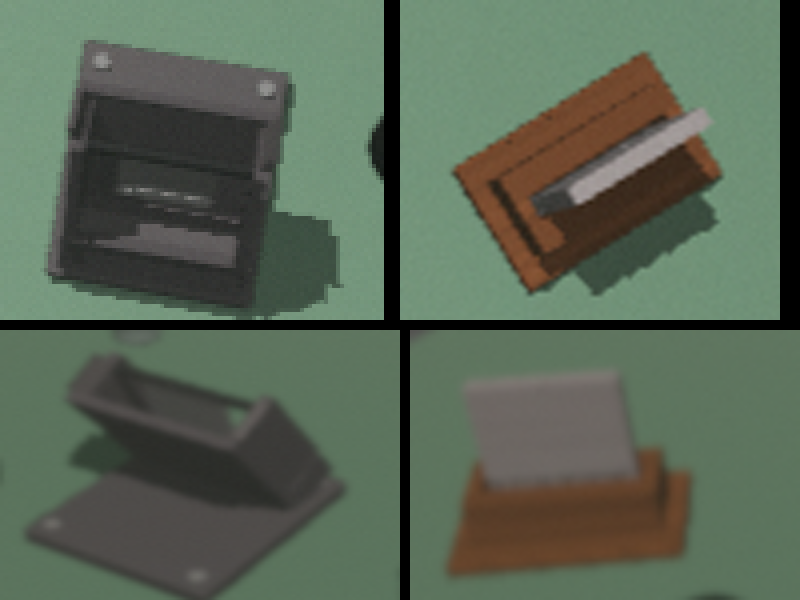

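```bash
cat >> h.py <<'E'
def slotframe(yaw):  # yaw of lean direction d
    d=np.array([np.cos(yaw),np.sin(yaw),0]); up=np.array([0,0,1.])
    z=.5*d+np.sqrt(.75)*up; x=-np.sqrt(.75)*d+.5*up
    return np.stack([x,np.cross(z,x),z],1)
E
python3 - <<'E'
from h import *
for n in('top','scene'):
    P=np.load(n+'0.npy').reshape(-1,3); P=P[np.isfinite(P).all(1)]
    M=slotframe(np.radians(-8.2)); o=np.array([590,-3.,30])
    m=(abs(P[:,0]-600)<70)&(abs(P[:,1]+5)<60)&(P[:,2]>18)
    q=(P[m]-o)@M
    print(n,M.T.round(2).tolist())
    # plane-ish histogram of x for central strip
    c=q[(abs(q[:,1])<30)&(q[:,2]>5)&(q[:,2]<90)]
    h,e=np.histogram(c[:,0],np.arange(-30,40,2)); print([(int(a),int(b)) for a,b in zip(e,h) if b>4])
    for z0 in range(-10,90,10):
        s=c[(c[:,2]>=z0)&(c[:,2]<z0+10)]; print(z0,np.percentile(s[:,0],[5,25,50,75,95]).round(1) if len(s)>5 else '', end=' | ')
        s=q[(q[:,2]>=z0)&(q[:,2]<z0+10)]; print(np.percentile(s[:,1],[1,5,95,99]).round(1) if len(s)>5 else '')
    # outer/inner face plane fits
    for lo,hi in((-25,-12),(-12,-5),(-5,3)):
        s=P[m][(abs(q[:,1])<30)&(q[:,2]>20)&(q[:,2]<70)&(q[:,0]>lo)&(q[:,0]<hi)]
        if len(s)>40:
            u,S,v=np.linalg.svd(s-s.mean(0),full_matrices=False); print(lo,hi,len(s),s.mean(0).round(1),v[2].round(3),S[2]/len(s)**.5)
    t=P[(abs(P[:,0]-590)<50)&(abs(P[:,1]+239)<50)&(P[:,2]>50)]
    u,S,v=np.linalg.svd(t-t.mean(0),full_matrices=False); print('cover',t.mean(0),v[0:3].round(3).tolist())
E
```

```text
top [[-0.86, 0.12, 0.5], [-0.14, -0.99, 0.0], [0.49, -0.07, 0.87]]
[(-20, 6), (-18, 24), (-16, 37), (-14, 283), (-12, 234), (-10, 20), (-8, 26), (-6, 30), (-4, 65), (-2, 70), (0, 67), (2, 66), (4, 72), (6, 44), (8, 37), (10, 67), (12, 65), (14, 37), (16, 13)]
-10  | [-41.8 -38.5  39.8  43.4]
0 [-12.1  -6.2   3.7   9.2  15.8] | [-39.2 -34.1  34.8  41. ]
10 [-13.6 -12.8 -11.4   1.4   3.7] | [-41.5 -39.7  40.3  42.3]
20 [-12.7 -10.6  -3.   -1.8  -0.4] | [-42.1 -38.   38.3  42.3]
30 [-12.8 -10.9  -2.9  -1.7  -0.5] | [-40.8 -38.9  39.7  42.8]
40 [-13.5 -11.7   0.2   1.3   2.3] | [-41.7 -39.9  40.8  43. ]
50 [-13.4 -12.4 -11.4   3.4   5.1] | [-41.8 -36.7  37.4  42. ]
60 [-13.7 -12.7 -11.9 -11.4   6.5] | [-41.3 -37.1  39.3  42.8]
70 [-17.2 -12.9 -11.5  11.6  14. ] | [-41.7 -39.5  40.2  42.1]
80 [-16.4 -14.9 -13.3 -12.  -11.1] | [-45.4 -44.5  45.3  46.1]
-25 -12 159 [627.7 -10.3  70.8] [ 0.856 -0.123 -0.502] 0.5749592575048605
-12 -5 149 [626.3  -5.9  70.8] [ 0.838 -0.118 -0.532] 1.1754052893452804
-5 3 168 [608.2  -6.2  59.7] [-0.932  0.126  0.339] 1.1600318338507665
cover [ 588.49939508 -2
[... 427 characters left out ...]
.2 -45.   31.   39.2]
20 [-19.8 -19.5 -19.3 -19.2 -18.9] | [-45.4 -45.   36.3  40.7]
30 [-19.8 -19.6 -19.4 -19.2 -19.1] | [-45.1 -44.8  36.7  40.4]
40 [-19.6 -19.2  -2.5  -1.1   0.1] | [-45.1 -44.6  36.7  40.8]
50 [-19.6 -19.2   0.5   1.7   2.9] | [-45.3 -44.5  36.4  39.6]
60 [-19.7 -19.3   3.6   4.8   6.1] | [-45.8 -44.7  36.7  38.4]
70 [-19.5 -18.  -14.5   7.8  10.7] | [-46.3 -44.5  40.3  42.7]
80  | [-47.  -46.5  43.6  44.3]
-25 -12 202 [629.3  -8.4  59.9] [ 0.857 -0.119 -0.501] 0.25474584642985976
-5 3 145 [615.3  -5.4  74.1] [ 0.958 -0.137 -0.251] 0.5667995161491246
cover [ 593.42404778 -236.14194778   71.34070075] [[0.544, -0.839, -0.002], [0.051, 0.035, -0.998], [0.837, 0.543, 0.061]]
```

```bash
cat >> h.py <<'E'
def down(yaw_y): # tool pointing down, tool y at yaw (deg)
    a=np.radians(yaw_y); y=np.array([np.cos(a),np.sin(a),0]); z=np.array([0,0,-1.]); return np.stack([np.cross(y,z),y,z],1)
def plan(p,Rt,N):
    s=env.sense(); R0=R.from_quat(s['tcp_rot']); p0=np.array(s['ee_pos'])
    w=(R0.inv()*R.from_matrix(Rt)).as_rotvec()/N; Rs=R.from_rotvec(w); A=np.zeros((3,3)); Q=R.identity()
    for i in range(N): A+=Q.as_matrix(); Q=Q*Rs
    t=np.linalg.solve(A,R0.inv().apply(np.array(p)-p0))
    row=np.r_[t/40,np.degrees(w)/4]; print('t',round(s['clock'],2),'p',p0.round(1),'row',row.round(3).tolist(),'x',N)
E
python3 - <<'E'
from h import *
plan([590,-239,165],down(32.8),27)
E
```

```text
t 0.1 p [ 206.6 -536.2  241.5] row [0.435, 0.274, 0.071, -0.001, -0.001, -0.942] x 27
```

Request:
arm_command([
  [0.435,0.274,0.07,0,0,-0.942],
  [0.435,0.274,0.07,0,0,-0.942],
  [0.435,0.274,0.07,0,0,-0.942],
  [0.435,0.274,0.07,0,0,-0.942],
  [0.435,0.274,0.07,0,0,-0.942],
], grip=1)

```text
clock: 0.52
ee_pos: [309.7, -542.9, 227.6]
tcp_rot: [0.939, 0.343, -0.0, -0.0]
force: [-0.6, 0.3, -0.0]
opening: 85.6
grasp_force: 0.0
```

Request:
arm_command([
  [0.435,0.274,0.07,0,0,-0.942],
  [0.435,0.274,0.07,0,0,-0.942],
  [0.435,0.274,0.07,0,0,-0.942],
  [0.435,0.274,0.07,0,0,-0.942],
  [0.435,0.274,0.07,0,0,-0.942],
])

```text
clock: 0.93
ee_pos: [408.6, -515.7, 213.5]
tcp_rot: [0.871, 0.492, -0.0, -0.001]
force: [0.3, 0.7, 0.0]
opening: 85.5
grasp_force: 0.0
```

Request:
arm_command([
  [0.435,0.274,0.07,0,0,-0.942],
  [0.435,0.274,0.07,0,0,-0.942],
  [0.435,0.274,0.07,0,0,-0.942],
  [0.435,0.274,0.07,0,0,-0.942],
  [0.435,0.274,0.07,0,0,-0.942],
])

```text
clock: 1.35
ee_pos: [493.2, -458.0, 199.4]
tcp_rot: [0.778, 0.628, -0.0, -0.001]
force: [-0.2, 0.5, 0.0]
opening: 85.6
grasp_force: 0.0
```

Request:
arm_command([
  [0.435,0.274,0.07,0,0,-0.942],
  [0.435,0.274,0.07,0,0,-0.942],
  [0.435,0.274,0.07,0,0,-0.942],
  [0.435,0.274,0.07,0,0,-0.942],
  [0.435,0.274,0.07,0,0,-0.942],
])

```text
clock: 1.77
ee_pos: [554.7, -376.1, 185.4]
tcp_rot: [0.665, 0.747, -0.0, -0.0]
force: [-0.3, 0.2, -0.9]
opening: 85.5
grasp_force: 0.0
```

Request:
arm_command([
  [0.435,0.274,0.07,0,0,-0.942],
  [0.435,0.274,0.07,0,0,-0.942],
  [0.435,0.274,0.07,0,0,-0.942],
  [0.435,0.274,0.07,0,0,-0.942],
  [0.435,0.274,0.07,0,0,-0.942],
])

```text
clock: 2.18
ee_pos: [586.4, -278.7, 171.5]
tcp_rot: [0.534, 0.846, -0.0, -0.0]
force: [-0.7, 0.1, 0.3]
opening: 85.3
grasp_force: 0.0
```

Request:
arm_command([
  [0.435,0.274,0.07,0,0,-0.942],
  [0.435,0.274,0.07,0,0,-0.942],
  [0,0,0,0,0,0],
  [0,0,0,0,0,0],
], grip=0.55)

```text
clock: 2.52
ee_pos: [589.7, -238.0, 166.2]
tcp_rot: [0.478, 0.878, -0.0, -0.001]
force: [0.4, -0.1, 0.7]
opening: 46.8
grasp_force: 0.0
```

Run:
```python
from h import *
s=snap('scene'); cv2.imwrite('pics/s1.png',cv2.resize(s['color'][100:280,130:370,::-1],(800,600)))
st=env.sense(); print(st['qpos'],st['opening'])
plan([590,-239,79],down(32.8),3)
```

```text
[-4.02596233e-01  4.67645715e-01  1.52776560e+00 -6.87231217e-04
  1.14639581e+00 -9.74907759e-01] 46.614539433907844
t 2.57 p [ 589.9 -238.9  166.5] row [-0.001, 0.001, 0.729, -0.003, 0.001, 0.001] x 3
```

View pics/s1.png

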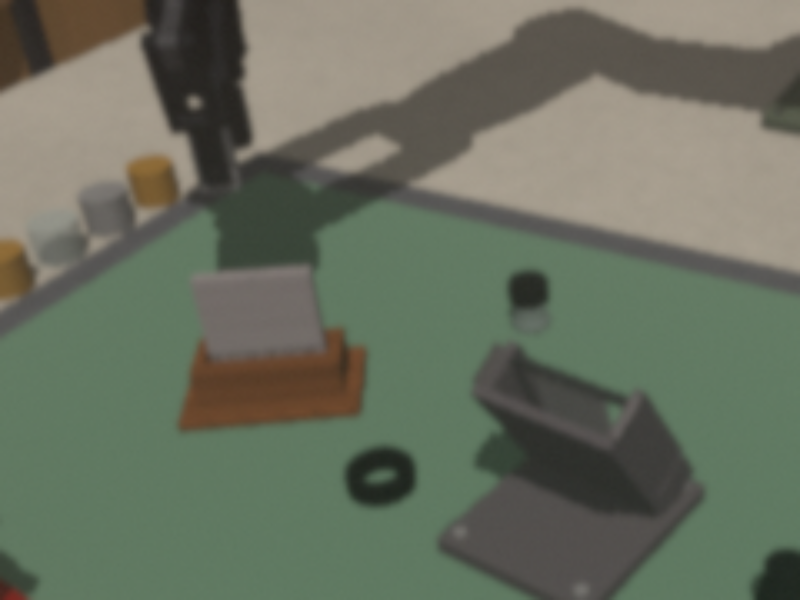

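Request:
arm_command([
  [0,0,0.73,0,0,0],
  [0,0,0.73,0,0,0],
  [0,0,0.73,0,0,0],
  [0,0,0,0,0,0],
])

```text
clock: 2.9
ee_pos: [586.1, -238.6, 73.4]
tcp_rot: [0.479, 0.878, -0.001, -0.006]
force: [-0.2, 0.7, -0.9]
opening: 47.0
grasp_force: 0.0
```

Request:
arm_command([
  [0,0,0,0,0,0],
  [0,0,0,0,0,0],
  [0,0,0,0,0,0],
  [0,0,0,0,0,0],
  [0,0,0,0,0,0],
], grip=0, newtons=60)

```text
clock: 3.32
ee_pos: [591.4, -239.8, 81.6]
tcp_rot: [0.479, 0.878, 0.0, 0.003]
force: [-0.1, -0.3, 5.0]
opening: 7.2
grasp_force: 63.0
```

Request:
arm_command([
  [0,0,-0.3,0,0,0],
  [0,0,-0.6,0,0,0],
  [0,0,-0.8,0,0,0],
  [0,0,-0.8,0,0,0],
  [0,0,-0.8,0,0,0],
])

```text
clock: 3.73
ee_pos: [589.2, -238.4, 213.0]
tcp_rot: [0.479, 0.878, -0.0, -0.001]
force: [0.8, -0.5, -0.8]
opening: 7.4
grasp_force: 62.0
```

Request:
arm_command([
  [0,0,0,0,0,0],
  [0,0,0,0,0,0],
  [0,0,0,0,0,0],
])

```text
clock: 3.98
ee_pos: [589.0, -238.4, 210.6]
tcp_rot: [0.479, 0.878, -0.0, -0.001]
force: [-0.1, -0.9, -2.3]
opening: 7.6
grasp_force: 62.0
```

```bash
cat >> h.py <<'E'
M=slotframe(np.radians(-8.05)); O=np.array([599.5,-4.3,30.])
# tool z=-z_s ; tool y = -x_s (horizontal part along +d)
RT=np.stack([np.cross(-M[:,0],-M[:,2]),-M[:,0],-M[:,2]],1)
def slotpos(x,y,z): return O+M@np.array([x,y,z])
def coverpts(s):
    """points of held cover seen, in tool frame"""
    st=env.sense(); Rm=R.from_quat(st['tcp_rot']).as_matrix()
    q=(s['P'].reshape(-1,3)-st['ee_pos'])@Rm
    return q
E
python3 - <<'E'
from h import *
st=env.sense(); print(st['qpos'],st['opening'],st['grasp_force'],st['force'])
for n in('scene','top'):
    s=snap(n); q=coverpts(s); q=q[np.isfinite(q).all(1)]
    c=q[(abs(q[:,0])<50)&(abs(q[:,1])<12)&(q[:,2]>16)&(q[:,2]<85)]
    print(n,len(c),np.percentile(c,[1,5,50,95,99],axis=0).round(1).tolist())
print(RT.round(2).tolist())
plan(slotpos(4,0,105+73),RT,14)
E
```

```text
[-4.02646890e-01  4.35327758e-01  1.46555829e+00 -2.92250773e-05
  1.24252199e+00 -9.75344940e-01] 7.5760887014136395 61.978182792663574 [-0.1335332  -0.93232012 -2.30912106]
scene 1095 [[-33.1, -1.2, 16.6], [-30.3, 0.7, 18.8], [1.4, 3.8, 43.7], [34.1, 5.9, 70.6], [36.3, 6.5, 73.0]]
top 124 [[-7.1, -5.7, 16.6], [-0.4, -5.2, 19.6], [33.0, 2.2, 44.6], [36.4, 2.9, 69.1], [36.8, 3.0, 70.8]]
[[0.14, 0.86, -0.5], [0.99, -0.12, 0.07], [0.0, -0.5, -0.87]]
t 4.08 p [ 588.7 -238.3  209.2] row [0.348, 0.274, -0.013, 0.509, 0.188, 0.713] x 14
```

Request:
arm_command([
  [0.345,0.274,-0.02,0.509,0.188,0.713],
  [0.345,0.274,-0.02,0.509,0.188,0.713],
  [0.345,0.274,-0.02,0.509,0.188,0.713],
  [0.345,0.274,-0.02,0.509,0.188,0.713],
  [0.345,0.274,-0.02,0.509,0.188,0.713],
])

```text
clock: 4.5
ee_pos: [606.7, -151.6, 211.0]
tcp_rot: [0.582, 0.807, -0.063, -0.073]
force: [0.8, -1.2, -1.7]
opening: 7.2
grasp_force: 62.0
```

Request:
arm_command([
  [0.345,0.274,-0.02,0.509,0.188,0.713],
  [0.345,0.274,-0.02,0.509,0.188,0.713],
  [0.345,0.274,-0.02,0.509,0.188,0.713],
  [0.345,0.274,-0.02,0.509,0.188,0.713],
  [0.345,0.274,-0.02,0.509,0.188,0.713],
])

```text
clock: 4.92
ee_pos: [644.9, -72.3, 203.7]
tcp_rot: [0.671, 0.717, -0.124, -0.142]
force: [0.7, -0.7, -1.2]
opening: 7.3
grasp_force: 62.0
```

Request:
arm_command([
  [0.345,0.274,-0.02,0.509,0.188,0.713],
  [0.345,0.274,-0.02,0.509,0.188,0.713],
  [0.345,0.274,-0.02,0.509,0.188,0.713],
  [0.345,0.274,-0.02,0.509,0.188,0.713],
])

```text
clock: 5.25
ee_pos: [687.1, -17.6, 189.5]
tcp_rot: [0.73, 0.633, -0.17, -0.195]
force: [0.2, -0.1, -1.5]
opening: 7.2
grasp_force: 62.0
```

Request:
arm_command([
  [0,0,0,0,0,0],
  [0,0,0,0,0,0],
  [0,0,0,0,0,0],
])

```text
clock: 5.5
ee_pos: [686.4, -18.9, 190.4]
tcp_rot: [0.729, 0.634, -0.17, -0.194]
force: [0.5, 0.0, -1.2]
opening: 7.2
grasp_force: 62.0
```

Run:
```python
from h import *
st=env.sense(); print(st['qpos'],st['opening'],st['grasp_force'],st['force'], M.T@(st['ee_pos']-O))
for n in('scene','top'):
    s=snap(n); P=s['P'].reshape(-1,3); P=P[np.isfinite(P).all(1)]
    q=(P-O)@M; np.save(n+'q.npy',q)
    c=q[(abs(q[:,1])<60)&(abs(q[:,0])<30)&(q[:,2]>98)&(q[:,2]<160)]
    print(n,'cover',len(c),np.percentile(c,[1,5,50,95,99],axis=0).round(1).tolist())
    for z0,z1 in((66,78),(78,82),(20,66)):
        c=q[(abs(q[:,1])<60)&(abs(q[:,0])<30)&(q[:,2]>z0)&(q[:,2]<z1)]
        print(n,'rack',z0,z1,len(c),np.percentile(c,[1,5,50,95,99],axis=0).round(1).tolist())
    cv2.imwrite(f'pics/{n}2.png',cv2.resize(s['color'][90:290,200:440,::-1],(720,600)))
plan(slotpos(4,1.6,105+72.5),RT,1)
```

```text
[-0.06109984  0.81529177  0.91031264  0.04007421  1.93588857  0.08351924] 7.233214864498674 61.98462724685669 [ 0.50422584  0.0159038  -1.23813264] [  3.90344501   2.33387143 182.96819297]
scene cover 435 [[-1.4, -34.6, 109.0], [-1.3, -34.1, 110.8], [-0.7, -12.8, 127.1], [5.8, 30.0, 156.3], [7.7, 35.5, 159.4]]
scene rack 66 78 397 [[-11.3, -46.8, 66.2], [-11.1, -45.3, 66.9], [-5.6, -13.8, 72.5], [18.9, 41.0, 76.2], [23.7, 43.3, 77.1]]
scene rack 78 82 1 [[11.7, -45.2, 79.7], [11.7, -45.2, 79.7], [11.7, -45.2, 79.7], [11.7, -45.2, 79.7], [11.7, -45.2, 79.7]]
scene rack 20 66 838 [[-11.5, -45.2, 20.4], [-11.3, -44.7, 23.8], [5.1, -12.7, 46.2], [18.9, 36.7, 63.7], [23.4, 39.9, 65.7]]Traceback (most recent call last):
  File "<stdin>", line 7, in <module>
    return _quantile_unchecked(
        a, q, axis, out, overwrite_input, method, keepdims, weights)
    return _ureduce(a,
                    func=_quantile_ureduce_func,
    ...<5 lines>...
                    overwrite_input=overwrite_input,
                    method=method)
    r = func(a, **kwargs)
    result = _quantile(arr,
                       quantiles=q,
    ...<2 lines>...
                       out=out,
                       weights=wgt)
    slices_having_nans = np.isnan(arr[-1, ...])
                                  ~~~^^^^^^^^^
IndexError: index -1 is out of bounds for axis 0 with size 0
```

View pics/scene2.png

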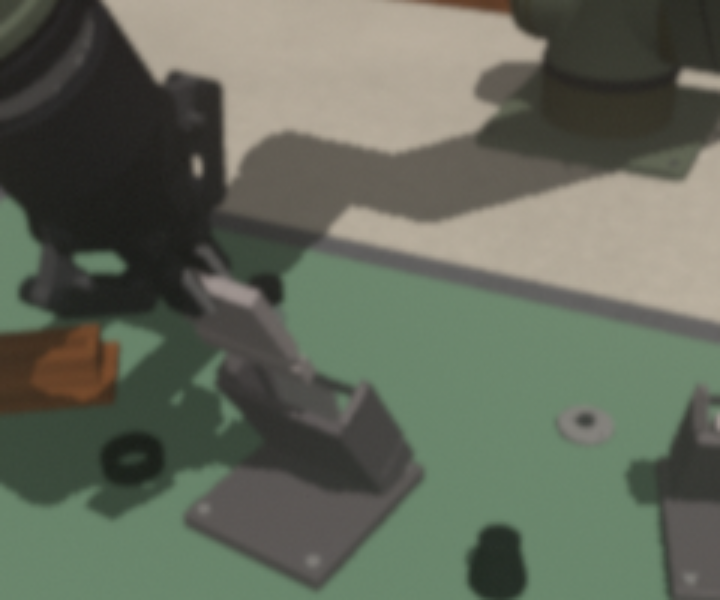

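Request:
arm_command([
  [0.04,0,0.1,0,0,0],
  [0,0,0.4,0,0,0],
  [0,0,0.4,0,0,0],
  [0,0,0.3,0,0,0],
  [0,0,0,0,0,0],
])

```text
clock: 6.02
ee_pos: [661.3, -13.8, 148.6]
tcp_rot: [0.729, 0.633, -0.17, -0.195]
force: [0.2, -0.8, -2.3]
opening: 7.9
grasp_force: 61.9
```

Request:
arm_command([
  [0,0,0.2,0,0,0],
  [0,0,0.2,0,0,0],
  [0,0,0.2,0,0,0],
  [0,0,0,0,0,0],
  [0,0,0,0,0,0],
])

```text
clock: 6.43
ee_pos: [652.5, -12.3, 128.5]
tcp_rot: [0.73, 0.634, -0.168, -0.192]
force: [2.0, -0.8, -3.8]
opening: 7.7
grasp_force: 62.1
```

```bash
cat > m.py <<'E'
from h import *
st=env.sense(); print('tcp slot',(M.T@(st['ee_pos']-O)).round(1),'force slot',(M.T@st['force']).round(1),st['opening'],st['grasp_force'],R.from_matrix(RT.T@R.from_quat(st['tcp_rot']).as_matrix()).as_rotvec(degrees=True).round(2))
s=snap('scene'); P=s['P'].reshape(-1,3); P=P[np.isfinite(P).all(1)]; q=(P-O)@M
for z0,z1 in((83,110),(110,118),(60,78)):
    c=q[(abs(q[:,1])<60)&(abs(q[:,0])<30)&(q[:,2]>z0)&(q[:,2]<z1)]
    if len(c): print(z0,z1,len(c),np.percentile(c,[1,5,50,95,99],axis=0).round(1).tolist())
E
python3 m.py
```

```text
tcp slot [  2.8   0.5 112.1] force slot [-3.7  0.6 -2.3] 7.676930883043138 62.08642244338989 [-0.39 -0.08  0.04]
83 110 146 [[-8.5, -36.4, 83.4], [-5.3, -36.2, 85.3], [-1.8, -25.3, 97.7], [6.4, -5.9, 108.7], [12.8, -1.8, 109.5]]
110 118 160 [[-14.5, -36.2, 110.1], [-13.9, -35.5, 110.7], [1.2, -12.6, 116.3], [15.7, 0.3, 117.8], [18.6, 6.3, 118.0]]
60 78 487 [[-11.4, -46.6, 60.8], [-11.2, -45.1, 61.6], [-5.4, -22.9, 71.5], [18.9, 32.7, 76.3], [23.5, 38.7, 77.4]]
```

Request:
arm_command([
  [0,0.03,0,0,0,0],
  [0,0.02,0.1,0,0,0],
  [0,0,0.1,0,0,0],
  [0,0,0.1,0,0,0],
  [0,0,0,0,0,0],
], newtons=100)

```text
clock: 6.9
ee_pos: [648.9, -11.6, 118.3]
tcp_rot: [0.73, 0.634, -0.167, -0.192]
force: [6.1, -0.2, 0.4]
opening: 6.5
grasp_force: 102.3
```

```bash
python3 m.py
```

```text
tcp slot [  0.9   0.3 101.4] force slot [-5.  -0.7  3.4] 6.47377690435561 102.3285448551178 [-0.52 -0.06  0.02]
83 110 284 [[-15.9, -36.4, 84.1], [-13.2, -36.0, 85.8], [-2.1, -16.7, 104.4], [10.1, -2.5, 108.3], [16.1, 4.6, 109.6]]
110 118 72 [[-16.0, -11.3, 110.2], [-15.8, -10.6, 110.6], [0.9, -6.2, 114.0], [15.2, 4.6, 117.1], [16.9, 5.5, 117.9]]
60 78 417 [[-11.4, -46.3, 60.3], [-11.2, -45.4, 61.7], [-5.3, -27.4, 71.2], [19.6, 21.6, 76.1], [23.4, 32.2, 77.1]]
```

Request:
arm_command([
  [0,0,0.1,0,0,0],
  [0,0,0.1,0,0,0],
  [0,0,0.08,0,0,0],
  [0,0,0,0,0,0],
])

```text
clock: 7.28
ee_pos: [644.0, -10.9, 109.8]
tcp_rot: [0.73, 0.634, -0.166, -0.191]
force: [8.2, -0.8, 5.3]
opening: 6.4
grasp_force: 103.0
```

```bash
python3 m.py
```

```text
tcp slot [ 1.   0.3 91.6] force slot [-4.5 -0.4  8.7] 6.422849542080572 103.00100684165955 [-0.64 -0.04  0.01]
83 110 314 [[-15.9, -36.3, 83.6], [-15.5, -35.6, 86.0], [-1.2, -9.9, 97.0], [14.6, 1.5, 107.5], [17.0, 6.5, 109.9]]
110 118 54 [[-15.3, -10.9, 110.1], [-14.1, -10.8, 110.2], [4.4, -7.7, 114.8], [8.9, 3.2, 117.5], [9.9, 4.8, 117.7]]
60 78 396 [[-11.4, -46.9, 60.4], [-11.2, -45.5, 61.4], [-3.7, -30.6, 69.5], [19.8, 6.9, 76.0], [23.3, 22.6, 77.4]]
```

Request:
arm_command([
  [0,0,0,0,0,0],
  [0,0,0,0,0,0],
  [0,0,0,0,0,0],
], grip=0.35)

```text
clock: 7.58
ee_pos: [640.9, -10.6, 107.9]
tcp_rot: [0.729, 0.633, -0.17, -0.195]
force: [0.1, 0.9, 0.4]
opening: 29.8
grasp_force: 0.0
```

Request:
arm_command([
  [0,0,-0.3,0,0,0],
  [0,0,-0.5,0,0,0],
  [0,0,-0.4,0,0,0],
  [0,0,0,0,0,0],
])

```text
clock: 7.92
ee_pos: [667.0, -14.1, 151.8]
tcp_rot: [0.73, 0.634, -0.168, -0.192]
force: [-0.8, 0.4, 1.2]
opening: 29.8
grasp_force: 0.0
```

Request:
arm_command([
  [0,0,0,0,0,0],
  [0,0,0,0,0,0],
  [0,0,0,0,0,0],
  [0,0,0,0,0,0],
], grip=0)

```text
clock: 8.25
ee_pos: [664.8, -13.9, 148.6]
tcp_rot: [0.729, 0.633, -0.17, -0.194]
force: [-0.3, 0.1, 0.7]
opening: 0.1
grasp_force: 0.0
```

```bash
python3 m.py
python3 - <<'E'
from h import *
s=snap('scene'); cv2.imwrite('pics/s3.png',cv2.resize(s['color'][150:270,230:390,::-1],(800,600),interpolation=3))
plan(slotpos(0,0.2,128),RT,2)
E
```

```text
tcp slot [  2.2   0.4 135.7] force slot [ 0.7 -0.1  0.5] 0.08331071735358733 0.0 [-0.09 -0.09  0.04]
83 110 282 [[-4.6, -36.5, 83.5], [-4.5, -35.9, 84.9], [-2.1, -8.4, 96.4], [3.9, 29.3, 98.5], [4.5, 33.3, 99.1]]
60 78 557 [[-11.4, -46.3, 60.5], [-11.2, -45.0, 61.8], [-4.5, -16.2, 70.6], [19.5, 36.1, 76.3], [23.3, 41.5, 77.4]]
t 8.35 p [665.1 -14.  149. ] row [0.002, 0.026, 0.103, 0.019, 0.011, -0.004] x 2
```

View pics/s3.png

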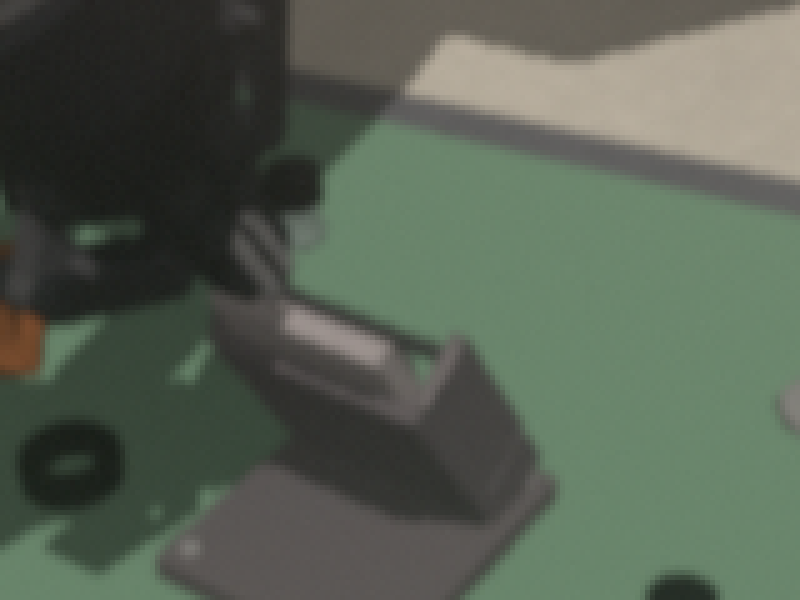

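Request:
arm_command([
  [0,0.055,0.2,0,0,0],
  [0,0,0.3,0,0,0],
  [0,0,0.15,0,0,0],
  [0,0,0.1,0,0,0],
  [0,0,0.1,0,0,0],
], newtons=60)

```text
clock: 8.77
ee_pos: [652.4, -12.2, 120.5]
tcp_rot: [0.73, 0.634, -0.167, -0.191]
force: [6.1, -1.3, 10.5]
opening: 0.1
grasp_force: 5.9
```

Request:
arm_command([
  [0,0,0.06,0,0,0],
  [0,0,0.06,0,0,0],
  [0,0,0.06,0,0,0],
  [0,0,0,0,0,0],
])

```text
clock: 9.1
ee_pos: [649.1, -11.7, 114.7]
tcp_rot: [0.73, 0.634, -0.167, -0.191]
force: [4.9, -0.2, 8.0]
opening: -0.0
grasp_force: 4.5
```

```bash
python3 m.py
```

```text
tcp slot [-1.1  0.4 98.5] force slot [-0.2 -0.5  9.3] -0.02827415552908924 4.503479053237243 [-0.63 -0.05  0.02]
83 110 213 [[-14.9, -36.3, 83.6], [-14.4, -34.1, 84.9], [-2.3, -10.1, 92.5], [8.9, -3.1, 108.6], [11.6, 6.8, 109.7]]
110 118 57 [[-14.9, -10.8, 110.1], [-14.8, -10.7, 110.2], [-5.8, -7.0, 114.4], [10.8, -0.3, 117.8], [12.6, 3.0, 117.9]]
60 78 455 [[-11.4, -46.2, 60.4], [-11.2, -45.3, 61.5], [-4.6, -23.8, 69.6], [19.7, 19.1, 76.1], [23.7, 28.8, 77.2]]
```

Request:
arm_command([
  [0,0,0.06,0,0,0],
  [0,0,0.06,0,0,0],
  [0,0,0.06,0,0,0],
  [0,0,0.06,0,0,0],
  [0,0,0,0,0,0],
])

```text
clock: 9.57
ee_pos: [645.5, -11.0, 108.6]
tcp_rot: [0.731, 0.635, -0.165, -0.19]
force: [7.5, -0.6, 16.5]
opening: 0.1
grasp_force: 9.2
```

```bash
python3 m.py
```

```text
tcp slot [-0.9  0.2 91.3] force slot [ 1.7 -0.4 18.1] 0.12070499658032974 9.216321954984963 [-0.82 -0.02  0.01]
83 110 159 [[-14.5, -11.0, 83.7], [-14.4, -10.7, 86.3], [-4.9, -6.9, 96.8], [10.9, 2.1, 108.1], [12.7, 7.3, 109.7]]
110 118 40 [[-14.2, -11.2, 110.1], [-14.0, -10.8, 110.7], [-1.0, -9.5, 114.9], [4.8, -4.5, 117.8], [9.0, -3.7, 117.8]]
60 78 434 [[-11.3, -46.4, 60.4], [-11.2, -45.1, 61.1], [-1.6, -26.6, 69.2], [19.5, 10.2, 76.7], [23.7, 24.2, 77.9]]
```

Request:
arm_command([
  [0,0,0.05,0,0,0],
  [0,0,0.05,0,0,0],
  [0,0,0,0,0,0],
])

```text
clock: 9.87
ee_pos: [645.4, -11.0, 108.6]
tcp_rot: [0.731, 0.635, -0.163, -0.188]
force: [12.0, -1.4, 29.3]
opening: 0.5
grasp_force: 15.6
```

```bash
python3 m.py
```

```text
tcp slot [-0.9  0.2 91.3] force slot [ 4.2 -0.3 31.4] 0.46107032127839126 15.590107227035332 [-1.18  0.01  0.  ]
83 110 157 [[-14.5, -11.2, 84.0], [-14.3, -10.7, 85.6], [-5.2, -7.2, 97.2], [10.8, 2.0, 108.5], [12.7, 6.0, 109.5]]
110 118 42 [[-13.9, -11.2, 110.3], [-13.7, -11.0, 110.5], [-0.2, -9.8, 113.8], [6.5, -5.8, 117.6], [10.8, -4.4, 117.8]]
60 78 428 [[-11.4, -46.5, 60.3], [-11.2, -45.2, 61.1], [-2.0, -26.2, 69.4], [19.8, 12.8, 76.2], [23.6, 24.1, 77.7]]
```

Request:
arm_command([
  [0,0,-0.2,0,0,0],
  [0,0,-0.6,0,0,0],
  [0,0,-0.9,0,0,0],
  [0,0,-0.9,0,0,0],
  [0,0,-0.9,0,0,0],
])

```text
clock: 10.33
ee_pos: [709.3, -20.1, 223.6]
tcp_rot: [0.73, 0.634, -0.169, -0.194]
force: [1.5, 0.2, 0.5]
opening: -0.2
grasp_force: 0.0
```

Request:
arm_command([
  [0,0,0,0,0,0],
  [0,0,0,0,0,0],
  [0,0,0,0,0,0],
  [0,0,0,0,0,0],
])

```text
clock: 10.67
ee_pos: [708.4, -20.0, 220.5]
tcp_rot: [0.729, 0.633, -0.171, -0.195]
force: [0.7, -0.3, -0.5]
opening: -0.3
grasp_force: 0.0
```

```bash
python3 m.py
python3 - <<'E'
from h import *
s=snap('scene'); cv2.imwrite('pics/s4.png',cv2.resize(s['color'][150:300,180:420,::-1],(800,500),interpolation=3))
P=s['P'].reshape(-1,3); q=(P-O)@M; q=q[np.isfinite(q).all(1)]
c=q[(abs(q[:,1])<33)&(abs(q[:,0])<4)&(q[:,2]>76)&(q[:,2]<90)]; print(len(c),np.percentile(c,[5,50,95],axis=0).round(1))
for a in(-1,1):
    d=c[a*c[:,1]>12]; print(len(d),np.median(d[:,2]))
E
```

```text
tcp slot [ -0.    0.3 219.9] force slot [-0.9  0.2 -0.1] -0.34075424033459084 0.0 [ 0.02 -0.1   0.04]
60 78 676 [[-11.4, -46.4, 60.2], [-11.1, -44.9, 61.6], [1.1, -6.2, 70.2], [19.8, 40.7, 76.6], [23.7, 43.4, 77.6]]
158 [[ -3.7 -30.   77.9]
 [ -0.1  -1.4  79.4]
 [  3.6  29.8  81. ]]
51 79.32453625557751
47 79.2741830259856
```

View pics/s4.png

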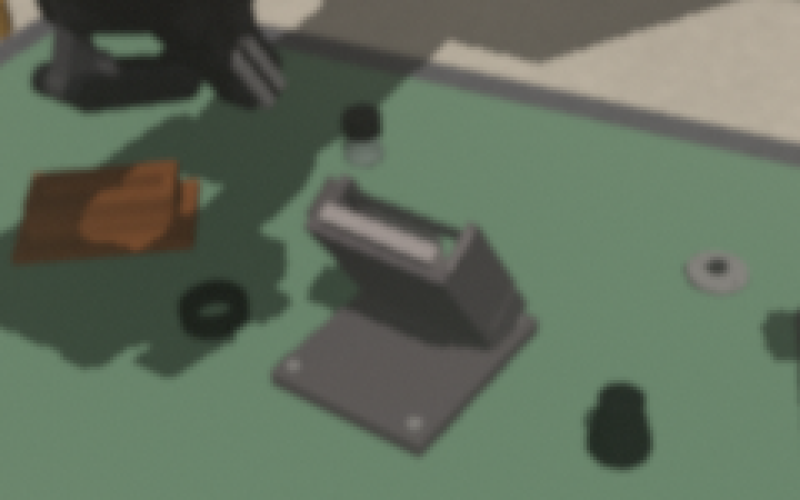

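The picture shows the cover sitting level in the empty rack, its bright edge at about (380,232). That top edge measures z = 79.3 mm at both ends, against 80 mm for home. The gripper is clear and the small things are where they were.

```bash
python3 -c "
from rig import env
print(env.finish_job())"
```

```text
the job is handed in; nothing more can be done
None
```

The clock cover is clipped fully home in the empty slanted rack and let go, with its top edge level at 79 mm against the expected 80 mm, and the job was handed in at about 11 s; the rack actually leans away from the robot, not to its right as the text says, so I followed the camera measurement.

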